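# Load the blood-typing reagent tray

### The arm

A 7-joint arm with a two-finger parallel gripper is mounted at the origin on the work surface. World frame = base frame: x ahead of the robot, y to its left, z up, the work surface at z = 0. Lengths are in m, angles in rad, forces in N, time in s.
With the tool pointing down it reaches from about 0.4 to 0.925 m from the base axis. Payload 4.1 kg.
Tool frame: the origin (TCP) lies at the very end of the fingers, on their centre line; the grasp point (between the pads) lies 19 mm behind it; z points along the fingers, y is the direction in which the jaws open and shut (so a half turn about z gives the same grasp; the last joint's range is limited). The gripper opens to 85 mm and grips with 20 to 120 N. Pads are 22 mm wide; open, the fingers measure 114 mm over their backs; the gripper's body (76 mm by 85 mm) begins 54 mm behind the grasp point. The pads swing forward as they close: fully open they stand 13 mm farther back than shut.
Start: joints at [1.205, 0.398, 0.045, 1.537, -0.019, 1.207, -0.051], TCP at [0.171, -0.627, 0.231] pointing down, gripper open.
Joint ranges: [-2.82, 2.82], [-0.49, 2.23], [-1.37, 1.46], [0, 2.46], [-1.36, 4.5], [0.23, 2], [-2.94, 2.94]. Speed limits (rad/s): [2.57, 2.57, 3.14, 3.14, 3.14, 3.14, 3.14].

### API

Orientations are given as a unit quaternion [w, x, y, z].
In Python, from workcell import r gives the robot as it stands.
- The arm moves only by the tool jog_arm, never from a script. Its argument "motion" is a list of rows, each a list of 3 entries, a list of its own where there are three numbers: the shift along the tool's x, y, z in m, then the turn, a rotation vector about the tool's x, y, z in degrees, then the opening, from 0 (shut) to 1 (fully open). A call has 1 to 5 rows; each row is the pose to reach, as a shift and turn from the pose measured when the call began, along the tool's axes at that moment; what a row does not reach only later rows make up. A row lasts 1/10 s, in which the tool goes at most 50 mm and 8.59 degrees, less where a joint would pass 70% of its speed; a pose out of reach is approached as far as the arm can. A call with a gripper value outside its range is refused whole. The fingers move at their own pace and stop on an object; "newtons" is the grip in N (left out, the last holds). Time passes only in rows, so rows that repeat a pose let the fingers close. It gives the time, the measured TCP pose, the force and the opening at its end, in the units of the state.
- r.read_state(): the state, without advancing time (a new reading comes with each control period).
- r.capture(name): name is "scene" or "top" or "wrist"; returns the picture (384x512x3 uint8, red, green, blue); there is no depth.
- r.camera_model(name): a dict with "vertical_fov" (degrees; the focal length in pixels is half the picture's height over the tangent of half this angle, whatever the lens; pixels are square), "cx", "cy" (the principal point, pixels), "extrinsics" (4x4, takes a point from camera to world coordinates); the wrist camera has in their place "T_tool_cam" (4x4, takes a point from camera to tool coordinates, whose origin is the TCP and whose axes are the flange's). Camera axes: x right, y up, looking along -z (the intrinsics and any distortion apply to the point x, -y, -z); pixel columns grow to the right and rows downward; lengths in m; the calibration is good to about 2 mm. A picture is of the moment at which its call begins: read the wrist's pose just before it. camera_model takes no time and is no camera call.
- r.job_done(): hands the job in, once; it reports no verdict.
The state is a dict: "time_s": time; "qpos": joint angles; "joint_velocities": joint speeds; "tau": joint torques, N m; "ee_pos": TCP position; "tcp_rot": TCP orientation; "contact_force": force on the tool from outside, world axes, zero at the start; "ft_torque": the same for the moment, N m; "gripper_width": opening from 0.0 (shut) to 1.0 (fully open).
Only numpy, scipy, OpenCV 4.12 (cv2) and the standard library are available. Lean on these libraries where they do the work, as an engineer would, in place of code of your own. Each camera call takes 0.05 s, during which the arm holds its last target. There are 200 camera calls.

### The job

Get the blood-typing tray ready: stand the four good reagent bottles (plain blue, yellow, red and green caps) upright in the steel tray, each down in the cup of its own cap colour. Bottles with a black dot on the cap are expired look-alikes: leave them standing where they are on the counter.

Things in the scene. Friction and masses are not known exactly. Their poses are not given: they have to be found in the camera images.
- blue_bottle_center (a point): good blue reagent bottle: white round bottle 36 mm in diameter, standing upright, 72 mm tall over all, with a plain blue screw cap (33 mm across, top 26 mm of the height) and a blue label band; about 50 g. Point: its centre, half-way up (36 mm above its underside); z along its axis towards the cap.
- yellow_bottle_center (a point): good yellow reagent bottle: white round bottle 36 mm in diameter, standing upright, 72 mm tall over all, with a plain yellow screw cap (33 mm across, top 26 mm of the height) and a yellow label band; about 50 g. Point: its centre, half-way up (36 mm above its underside); z along its axis towards the cap.
- red_bottle_center (a point): good red reagent bottle: white round bottle 36 mm in diameter, standing upright, 72 mm tall over all, with a plain red screw cap (33 mm across, top 26 mm of the height) and a red label band; about 50 g. Point: its centre, half-way up (36 mm above its underside); z along its axis towards the cap.
- green_bottle_center (a point): good green reagent bottle: white round bottle 36 mm in diameter, standing upright, 72 mm tall over all, with a plain green screw cap (33 mm across, top 26 mm of the height) and a green label band; about 50 g. Point: its centre, half-way up (36 mm above its underside); z along its axis towards the cap.
- void_blue_bottle_center (a point): expired blue bottle, a look-alike: same shape and size as the good ones (36 mm in diameter, 72 mm tall) and the same blue cap, but with a 22 mm black dot on top of the cap and a black label band. Does not belong in the tray. Point: its centre, 36 mm above its underside; z along its axis.
- void_red_bottle_center (a point): expired red bottle, a look-alike: same shape and size as the good ones (36 mm in diameter, 72 mm tall) and the same red cap, but with a 22 mm black dot on top of the cap and a black label band. Does not belong in the tray. Point: its centre, 36 mm above its underside; z along its axis.
- blue_cup_floor (a point): the blue round cup (holder) in the steel tray: 62 mm outside, 52 mm inside diameter, rim 8 mm above its inner floor. Point: centre of its inner floor, 7 mm above the table; z up, x and y along the sides of the tray. Four such cups stand two by two at 90 mm spacing in a square tray 200 mm wide with 22 mm high walls, fixed to the table; which colour is where changes.
- yellow_cup_floor (a point): the yellow round cup (holder) in the steel tray: 62 mm outside, 52 mm inside diameter, rim 8 mm above its inner floor. Point: centre of its inner floor, 7 mm above the table; z up, x and y along the sides of the tray. Four such cups stand two by two at 90 mm spacing in a square tray 200 mm wide with 22 mm high walls, fixed to the table; which colour is where changes.
- red_cup_floor (a point): the red round cup (holder) in the steel tray: 62 mm outside, 52 mm inside diameter, rim 8 mm above its inner floor. Point: centre of its inner floor, 7 mm above the table; z up, x and y along the sides of the tray. Four such cups stand two by two at 90 mm spacing in a square tray 200 mm wide with 22 mm high walls, fixed to the table; which colour is where changes.
- green_cup_floor (a point): the green round cup (holder) in the steel tray: 62 mm outside, 52 mm inside diameter, rim 8 mm above its inner floor. Point: centre of its inner floor, 7 mm above the table; z up, x and y along the sides of the tray. Four such cups stand two by two at 90 mm spacing in a square tray 200 mm wide with 22 mm high walls, fixed to the table; which colour is where changes.
There are look-alikes about, which are no part of the job. Several things look just like the part that bears yellow_bottle_center: the one meant starts nearest to the robot's base.

How it is judged:
By the outcome, as a careful person would: the job done as asked, in the order asked, and still so for the second after the job is handed in, with the robot touching nothing.
It also fails if it takes over 96 s, if anything falls off the work surface, if the arm or the gripper's body presses on something with over 40 N, if the wrist force passes 120 N, or if a joint passes its speed limit or range.

## Working session

There is one attempt and no reset: what is moved stays moved. The work goes in short steps, Python scripts to look and compute and a tool call to move; the robot and the scene stay as the last step left them, time stands still between calls to the robot, and variables do not carry over. Pictures are saved under pics/ and viewed, about 12 in all and at most 16, crops included, and the job is handed in when it is done.

Besides the shell and the picture viewer there is one more tool, called after "Request:" in YAML: its name, and indented under it one key for each argument. jog_arm: Moves the arm, as the interface text tells. Its arguments: {"type":"object","properties":{"motion":{"type":"array"},"newtons":{"type":"number"}},"required":["motion"]}

```bash
mkdir -p pics; ls; python3 - <<'E'
from workcell import r
import cv2,numpy as np
s=r.read_state();print(s)
for n in("top","scene","wrist"):
    im=r.capture(n);cv2.imwrite(f"pics/{n}0.png",im[...,::-1]);print(n,r.camera_model(n))
E
```

```text
pics
{'time_s': 0.0, 'qpos': array([ 1.20498737,  0.39918254,  0.04505353,  1.53790619, -0.01868042,
        1.20693164, -0.05071528]), 'joint_velocities': array([-0.00085508, -0.00134599,  0.00077365, -0.00159961, -0.00043235,
        0.00107979, -0.00078788]), 'tau': array([-6.26346882e-04, -4.75125074e+01,  1.36444151e+00, -2.54220146e+01,
        1.16197643e-02,  9.52835544e-03,  6.27705333e-06]), 'ee_pos': array([ 0.17120378, -0.62636566,  0.23025836]), 'tcp_rot': array([-9.80165880e-04,  9.91108646e-01,  1.33051291e-01, -2.14025497e-04]), 'contact_force': array([ 0.48276477, -0.62220333,  0.21122937]), 'ft_torque': array([-0.02382886, -0.0150923 , -0.04134691]), 'gripper_width': 0.9980892548136462}
top {'vertical_fov': 46.272404256973005, 'cx': 253.09276250624455, 'cy': 192.7302113334715, 'extrinsics': array([[ 0.02132949,  0.98120289, -0.19179662,  0.33776137],
       [-0.99965126,  0.01794325, -0.01937512, -0.09042356],
       [-0.01556947,  0.19214299,  0.98124343,  1.16382272],
       [ 0.        ,  0.        ,  0.        ,  1.        ]])}
scene {'vertical_fov': 55.98709544504724, 'cx': 260.0782540215781, 'cy': 191.43602057924676, 'extrinsics': array([[-0.87393215, -0.3749859 ,  0.30923805,  0.8705841 ],
       [ 0.48594403, -0.6872489 ,  0.53995124,  0.48854692],
       [ 0.0100494 ,  0.62215313,  0.78283107,  0.8356879 ],
       [ 0.        ,  0.        ,  0.        ,  1.        ]])}
wrist {'vertical_fov': 70.17344640083493, 'cx': 257.4388043250374, 'cy': 191.45385196792404, 'T_tool_cam': array([[ 2.93426365e-05,  9.55600868e-01,  2.94664182e-01,
         7.39192947e-02],
       [ 9.99999847e-01, -1.90763865e-04,  5.19070497e-04,
         1.62251126e-03],
       [ 5.52235496e-04,  2.94664122e-01, -9.55600728e-01,
        -1.42301424e-01],
       [ 0.00000000e+00,  0.00000000e+00,  0.00000000e+00,
         1.00000000e+00]])}
```

View pics/top0.png

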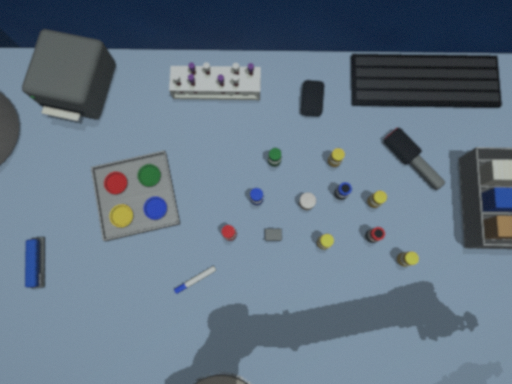

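View pics/scene0.png

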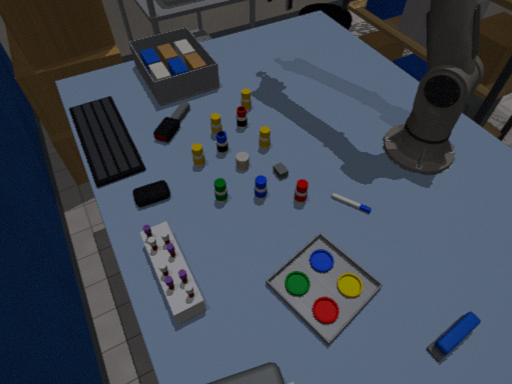

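Top view: good blue (257,196), green (275,157), red (229,232); dotted blue (344,190), dotted red (376,234). There are four yellow bottles, at (337,156), (378,199), (326,241) and (409,258). The tray is at (136,195). Next I'll triangulate caps and cups from the top and scene views.

```bash
cat > h.py <<'E'
import numpy as np,cv2
from scipy.spatial.transform import Rotation as R
from workcell import r
def K(n):
    m=r.camera_model(n);return 192/np.tan(np.radians(m["vertical_fov"])/2),m["cx"],m["cy"]
def tcp(s):
    q=s["tcp_rot"];T=np.eye(4);T[:3,:3]=R.from_quat([q[1],q[2],q[3],q[0]]).as_matrix();T[:3,3]=s["ee_pos"];return T
def ext(n,s=None):
    m=r.camera_model(n);return m["extrinsics"] if n!="wrist" else tcp(s)@m["T_tool_cam"]
def ray(n,p,s=None):
    f,cx,cy=K(n);E=ext(n,s);d=E[:3,:3]@np.array([(p[0]-cx)/f,-(p[1]-cy)/f,-1]);return E[:3,3],d/np.linalg.norm(d)
def onz(n,p,z,s=None):
    o,d=ray(n,p,s);return o+d*(z-o[2])/d[2]
def proj(n,P,s=None):
    f,cx,cy=K(n);c=np.linalg.inv(ext(n,s))@np.append(P,1);return np.array([cx+f*c[0]/-c[2],cy-f*c[1]/-c[2]])
def tri(a,b): # rays -> point, gap
    A=np.zeros((3,3));v=np.zeros(3)
    for o,d in(a,b):
        M=np.eye(3)-np.outer(d,d);A+=M;v+=M@o
    P=np.linalg.solve(A,v);(o,d),(p,e)=a,b;n=np.cross(d,e);return P,abs((p-o)@n)/np.linalg.norm(n)
HUE=dict(blue=[(108,128)],yellow=[(20,34)],red=[(0,8),(172,180)],green=[(50,80)])
def blobs(im,c,amin=25,smin=150,vmin=60):
    h=cv2.cvtColor(im,cv2.COLOR_RGB2HSV);m=0
    for a,b in HUE[c]: m=m|cv2.inRange(h,(a,smin,vmin),(b,255,255))
    n,l,st,ce=cv2.connectedComponentsWithStats(m)
    return [(ce[i].round(1).tolist(),st[i].tolist()) for i in range(1,n) if st[i][4]>=amin]
E
python3 - <<'E'
from h import *
s=r.read_state();print("tcp in top",proj("top",s["ee_pos"]),"scene",proj("scene",s["ee_pos"]),"base",proj("scene",[0,0,0]))
for n in("top","scene"):
    im=cv2.imread(f"pics/{n}0.png")[...,::-1].copy()
    for c in HUE:
        for ce,st in blobs(im,c): print(n,c,ce,st,onz(n,ce,0.065).round(3))
E
```

```text
tcp in top [534.45998859 373.97700333] scene [277.74403333   9.14922039] base [416.77014696 148.14742173]
top blue [267.1, 22.3] [0, 0, 512, 52, 11884] [ 1.02  -0.096  0.065]
top blue [163.1, 35.0] [159, 29, 11, 12, 48] [0.98  0.182 0.065]
top blue [299.7, 44.2] [294, 41, 14, 8, 33] [ 0.957 -0.184  0.065]
top blue [343.6, 189.0] [339, 183, 12, 12, 62] [ 0.566 -0.294  0.065]
top blue [256.0, 194.2] [251, 189, 11, 12, 112] [ 0.549 -0.076  0.065]
top blue [502.1, 198.6] [491, 188, 21, 23, 408] [ 0.549 -0.683  0.065]
top blue [154.9, 207.8] [145, 197, 21, 22, 365] [0.51  0.174 0.065]
top blue [31.5, 263.0] [26, 240, 13, 47, 553] [0.368 0.467 0.065]
top blue [179.3, 288.3] [175, 285, 10, 8, 43] [0.316 0.103 0.065]
top yellow [121.6, 215.6] [112, 206, 19, 20, 283] [0.489 0.256 0.065]
top red [115.3, 182.6] [105, 173, 21, 20, 336] [0.572 0.278 0.065]
top red [227.9, 231.1] [223, 226, 11, 11, 98] [ 0.456 -0.009  0.065]
scene blue [149.3, 55.6] [140, 48, 20, 16, 211] [ 0.616 -0.834  0.065]
scene blue [413.3, 64.8] [395, 54, 32, 24, 295] [-0.245 -0.302  0.065]
scene blue [177.1, 65.1] [167, 57
[... 768 characters left out ...]
5, 131.9] [260, 126, 10, 13, 97] [ 0.438 -0.245  0.065]
scene yellow [264.3, 143.8] [260, 141, 10, 7, 53] [ 0.465 -0.199  0.065]
scene yellow [196.8, 149.2] [192, 143, 10, 13, 104] [ 0.654 -0.275  0.065]
scene yellow [198.3, 161.5] [194, 159, 10, 6, 50] [ 0.67  -0.226  0.065]
scene yellow [349.4, 284.9] [337, 273, 26, 25, 494] [0.52  0.29  0.065]
scene red [241.2, 110.2] [237, 107, 9, 6, 26] [ 0.454 -0.374  0.065]
scene red [302.0, 183.8] [297, 179, 11, 10, 88] [ 0.451 -0.011  0.065]
scene red [325.4, 309.7] [313, 297, 26, 26, 543] [0.601 0.311 0.065]
scene green [219.3, 182.2] [214, 178, 11, 9, 76] [ 0.65  -0.126  0.065]
scene green [296.8, 283.2] [285, 271, 25, 24, 405] [0.622 0.229 0.065]
```

View pics/wrist0.png

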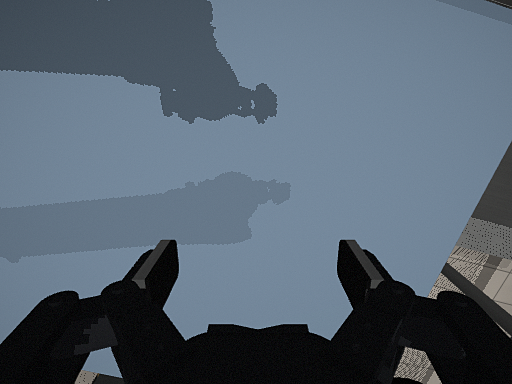

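Named yellow candidates by top pixels: (326,241) is 0.50 m from the base, (409,258) is 0.60 m, (378,199) is 0.66 m and (337,156) is 0.71 m. The nearest, (326,241), fits. Next I'll triangulate all targets and make one enlarged crop to confirm.

```bash
python3 - <<'E'
from h import *
im={n:cv2.imread(f"pics/{n}0.png")[...,::-1].copy() for n in("top","scene")}
HUE["green"]=[(45,85)];HUE["yellow"]=[(18,36)]
t={c:[b for b in blobs(im["top"],c,amin=20,smin=110,vmin=45) if 100<b[0][0]<430 and 120<b[0][1]<270] for c in("yellow","green")}
for c in t: print(c,t[c])
t0=t
def pick(c,near,lst): return min(lst,key=lambda b:np.hypot(b[0][0]-near[0],b[0][1]-near[1]))[0]
T={c:blobs(im["top"],c) for c in("blue","red")};T.update(t)
S={c:blobs(im["scene"],c) for c in HUE}
B=dict(blue=((256,194),(260,181)),red=((228,231),(302,184)),green=((275,155),(219,182)),yellow=((326,240),(264,132)))
C=dict(blue=((155,208),(321,260)),red=((115,183),(325,310)),green=((149,175),(297,283)),yellow=((121.6,215.6),(349.4,284.9)))
for nm,D in(("bottle",B),("cup",C)):
  for c,(a,b) in D.items():
    pa,pb=pick(c,a,T[c]),pick(c,b,S[c])
    P,g=tri(ray("top",pa),ray("scene",pb));print(nm,c,pa,pb,P.round(3),"gap",round(g,4),"r",np.hypot(*P[:2]).round(3))
crop=im["top"][130:275,200:430];cv2.imwrite("pics/crop1.png",cv2.resize(crop,None,fx=3.4,fy=3.4,interpolation=cv2.INTER_CUBIC)[...,::-1])
s=r.read_state();print(tcp(s)[:3,:3].round(3))
E
```

```text
yellow [([337.3, 154.5], [332, 149, 12, 12, 110]), ([379.1, 197.0], [373, 191, 13, 13, 120]), ([120.9, 215.4], [110, 205, 23, 22, 403]), ([326.1, 240.2], [320, 235, 13, 12, 120]), ([410.6, 257.9], [404, 252, 14, 12, 130])]
green [([274.5, 154.0], [269, 149, 12, 12, 106]), ([148.8, 175.0], [139, 165, 21, 21, 340])]
bottle blue [256.0, 194.2] [260.3, 181.5] [ 0.548 -0.075  0.064] gap 0.0019 r 0.554
bottle red [227.9, 231.1] [302.0, 183.8] [ 0.454 -0.009  0.07 ] gap 0.0022 r 0.454
bottle green [274.5, 154.0] [219.3, 182.2] [ 0.652 -0.121  0.072] gap 0.0 r 0.663
bottle yellow [326.1, 240.2] [264.5, 131.9] [ 0.437 -0.249  0.062] gap 0.0026 r 0.503
cup blue [154.9, 207.8] [321.2, 260.3] [0.518 0.188 0.011] gap 0.0021 r 0.551
cup red [115.3, 182.6] [325.4, 309.7] [0.583 0.298 0.011] gap 0.0024 r 0.654
cup green [148.8, 175.0] [296.8, 283.2] [0.605 0.21  0.01 ] gap 0.0022 r 0.641
cup yellow [120.9, 215.4] [349.4, 284.9] [0.496 0.276 0.011] gap 0.0022 r 0.568
[[ 0.965  0.264 -0.   ]
 [ 0.264 -0.965  0.001]
 [-0.    -0.001 -1.   ]]
```

View pics/crop1.png

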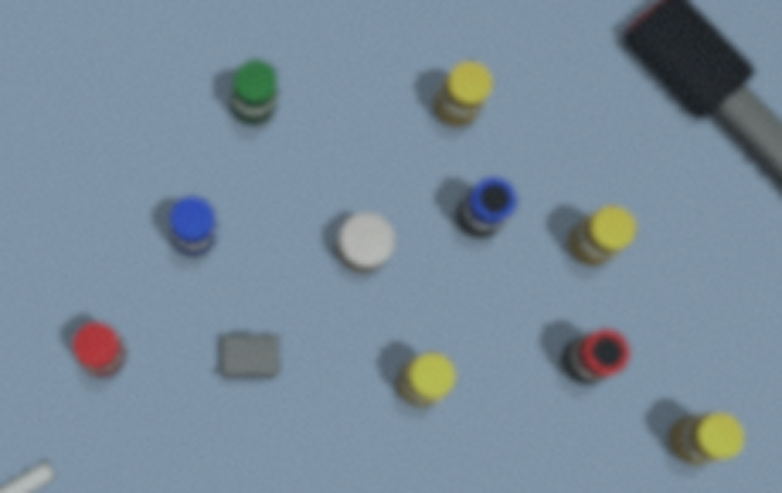

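The crop shows four plain good bottles: green (253,80), blue (192,218), red (97,348) and the nearest yellow (430,380). The dotted blue is at (490,200) and the dotted red at (605,352). Heights agree with the text (caps about 0.065, cups about 0.011), and cup spacing is 0.090. Moving to yellow first.

Request:
jog_arm:
  motion:
    - [[0.036, -0.03, 0], [0, 0, 0], 1]
    - [[0.072, -0.06, 0], [0, 0, 0], 1]
    - [[0.108, -0.09, 0], [0, 0, 0], 1]
    - [[0.144, -0.12, 0], [0, 0, 0], 1]
    - [[0.18, -0.15, 0], [0, 0, 0], 1]
  newtons: 40

```text
time_s: 0.65
ee_pos: [0.306, -0.4325, 0.2305]
tcp_rot: [-0.001, 0.991, 0.133, -0.0]
contact_force: [1.1, 0.2, 0.5]
gripper_width: 0.998
```

Request:
jog_arm:
  motion:
    - [[0.036, -0.03, 0], [0, 0, 0], 1]
    - [[0.072, -0.06, 0], [0, 0, 0], 1]
    - [[0.108, -0.09, 0], [0, 0, 0], 1]
    - [[0.144, -0.12, 0], [0, 0, 0], 1]
    - [[0.175, -0.145, 0], [0, 0, 0], 1]

```text
time_s: 1.15
ee_pos: [0.4377, -0.2439, 0.2307]
tcp_rot: [-0.001, 0.991, 0.134, -0.0]
contact_force: [1.2, 0.1, 0.5]
gripper_width: 1.002
```

```bash
cat >> h.py <<'E'
def go(x,y,z,s=None): # shift in tool axes to world point
    T=tcp(s or r.read_state());return (T[:3,:3].T@(np.array([x,y,z])-T[:3,3])).round(4)
E
python3 - <<'E'
from h import *
s=r.read_state();print(s["time_s"],s["ee_pos"].round(4),tcp(s)[:3,:3].round(3).tolist(),s["gripper_width"],s["qpos"].round(2))
im=r.capture("wrist");cv2.imwrite("pics/w1.png",im[...,::-1])
for b in blobs(im,"yellow",100,110,45): print(b,onz("wrist",b[0],.067,s).round(4))
print(go(.438,-.247,.10),proj("wrist",[.437,-.248,.072],s))
E
```

```text
1.15 [ 0.4377 -0.2439  0.2307] [[0.964, 0.265, -0.0], [0.265, -0.964, 0.002], [0.0, -0.002, -1.0]] 1.001505552956729 [ 0.64  0.14 -0.24  1.88  0.04  1.13 -0.91]
([337.3, 4.8], [324, 0, 31, 12, 228]) [ 0.621  -0.2748  0.067 ]
([378.3, 112.1], [371, 97, 22, 32, 282]) [ 0.5388 -0.352   0.067 ]
([405.2, 112.8], [385, 98, 41, 32, 1045]) [ 0.5458 -0.3801  0.067 ]
([261.5, 157.9], [249, 154, 28, 14, 105]) [ 0.4577 -0.2444  0.067 ]
([262.2, 175.8], [248, 160, 29, 32, 710]) [ 0.4379 -0.2507  0.067 ]
([387.3, 226.5], [377, 217, 32, 30, 318]) [ 0.4172 -0.4148  0.067 ]
([407.3, 245.0], [390, 230, 36, 32, 808]) [ 0.4006 -0.4489  0.067 ]
[-0.0075  0.0091  0.1309] [259.72968421 176.96090163]
```

View pics/w1.png

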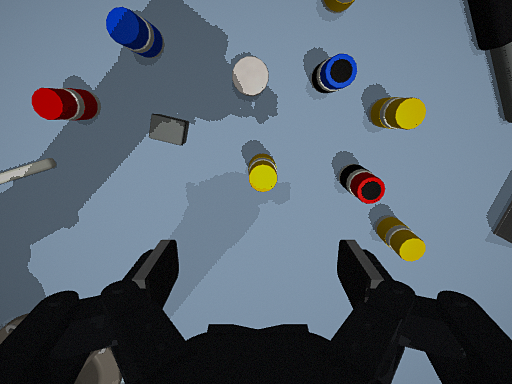

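The wrist view puts the yellow cap at (262,176), so (0.438,-0.251) at 67 mm height. That agrees with the top/scene fix to 2 mm, and the nearest neighbour is 12 cm away. Descending.

Request:
jog_arm:
  motion:
    - [[-0.001, 0.003, 0.045], [0, 0, 0], 1]
    - [[-0.002, 0.006, 0.09], [0, 0, 0], 1]
    - [[-0.002, 0.006, 0.135], [0, 0, 0], 1]
    - [[-0.002, 0.006, 0.18], [0, 0, 0], 1]
    - [[-0.002, 0.006, 0.212], [0, 0, 0], 1]

```text
time_s: 1.7
ee_pos: [0.4409, -0.2415, 0.0161]
tcp_rot: [-0.004, 0.99, 0.139, 0.001]
contact_force: [0.3, -0.0, -0.3]
gripper_width: 1.003
```

Request:
jog_arm:
  motion:
    - [[0, 0, 0], [0, 0, 0], 0.2]
    - [[0, 0, 0], [0, 0, 0], 0]
    - [[0, 0, 0], [0, 0, 0], 0]
    - [[0, 0, 0], [0, 0, 0], 0]
    - [[0, 0, 0], [0, 0, 0], 0]
  newtons: 40

```text
time_s: 2.2
ee_pos: [0.4429, -0.2426, 0.0184]
tcp_rot: [-0.002, 0.99, 0.138, 0.003]
contact_force: [-0.2, -0.3, 6.9]
gripper_width: 0.41
```

Width 0.41 × 85 = 35 mm, so the bottle is held. Lifting and checking its place in the grip.

Request:
jog_arm:
  motion:
    - [[0, 0, -0.04], [0, 0, 0], 0]
    - [[0, 0, -0.085], [0, 0, 0], 0]
    - [[0, 0, -0.13], [0, 0, 0], 0]
    - [[0, 0, -0.13], [0, 0, 0], 0]

```text
time_s: 2.6
ee_pos: [0.4469, -0.2454, 0.1556]
tcp_rot: [0.002, 0.99, 0.138, 0.008]
contact_force: [0.7, 0.8, 0.2]
gripper_width: 0.408
```

```bash
cat >> h.py <<'E'
def held(c,name,cup):
    s=r.read_state();im=r.capture("wrist");cv2.imwrite(f"pics/{name}.png",im[...,::-1]);T=tcp(s)
    print("t",s["time_s"],s["ee_pos"].round(4),"grip",round(s["gripper_width"],3),"tilt",T[:3,2].round(3),"F",s["contact_force"].round(1))
    for b in blobs(im,c,200,110,45):
        for h in(.02,.03,.04): # cap height above TCP plane
            P=onz("wrist",b[0],s["ee_pos"][2]+h,s);print(b,h,"tool",(T[:3,:3].T@(P-T[:3,3])).round(4))
    print("to cup:",go(*cup,s["ee_pos"][2],s))
E
python3 -c "
from h import *
held('yellow','h1',(.496,.276))"
```

```text
t 2.6 [ 0.4469 -0.2454  0.1556] grip 0.408 tilt [ 0.017 -0.002 -1.   ] F [0.7 0.8 0.2]
([403.4, 125.2], [392, 108, 33, 39, 529]) 0.02 tool [ 0.0663  0.0659 -0.0185]
([403.4, 125.2], [392, 108, 33, 39, 529]) 0.03 tool [ 0.0669  0.0607 -0.0285]
([403.4, 125.2], [392, 108, 33, 39, 529]) 0.04 tool [ 0.0675  0.0555 -0.0386]
([442.4, 128.3], [414, 109, 57, 41, 1862]) 0.02 tool [ 0.065   0.0834 -0.0184]
([442.4, 128.3], [414, 109, 57, 41, 1862]) 0.03 tool [ 0.0657  0.0768 -0.0285]
([442.4, 128.3], [414, 109, 57, 41, 1862]) 0.04 tool [ 0.0664  0.0702 -0.0385]
([257.6, 235.1], [224, 219, 68, 47, 1226]) 0.02 tool [ 0.0136  0.0016 -0.0198]
([257.6, 235.1], [224, 219, 68, 47, 1226]) 0.03 tool [ 0.0185  0.0016 -0.0297]
([257.6, 235.1], [224, 219, 68, 47, 1226]) 0.04 tool [ 0.0233  0.0016 -0.0396]
([410.7, 263.5], [397, 251, 41, 38, 559]) 0.02 tool [-0.0025  0.0799 -0.0195]
([410.7, 263.5], [397, 251, 41, 38, 559]) 0.03 tool [ 0.0037  0.0736 -0.0295]
([410.7, 263.5], [397, 251, 41, 38, 559]) 0.04 tool [ 0.0099  0.0672 -0.0394]
([257.3, 293.5], [218, 253, 80, 76, 4811]) 0.02 tool [-0.0201  0.0015 -0.0203]
([257.3, 293.5], [218, 253, 80, 76, 4811]) 0.03 tool [-0.0125  0.0015 -0.0302]
([257.3, 293.5], [218, 253, 80, 76, 4811]) 0.04 tool [-0.0049  0.0015 -0.0401]
([438.5, 290.7], [416, 270, 47, 42, 1350]) 0.02 tool [-0.0188  0.0972 -0.0197]
([438.5, 290.7], [416, 270, 47, 42, 1350]) 0.03 tool [-0.0113  0.0895 -0.0296]
([438.5, 290.7], [416, 270, 47, 42, 1350]) 0.04 tool [-0.0038  0.0817 -0.0395]
to cup: [ 1.901e-01 -4.880e-01 -1.000e-04]
```

View pics/h1.png

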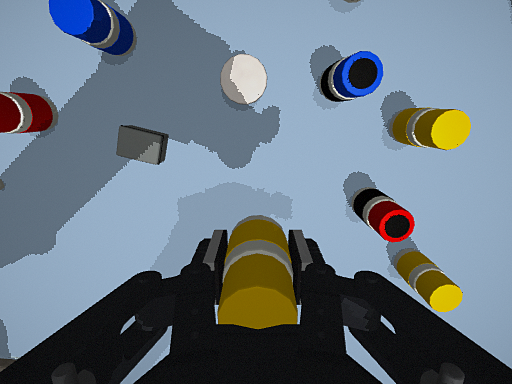

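The bottle is held upright between the pads, its centre about 6 mm behind the TCP along tool x. Now to the yellow cup.

Request:
jog_arm:
  motion:
    - [[0.018, -0.044, 0], [0, -0.5, 0], 0]
    - [[0.036, -0.089, 0], [0, -1, 0], 0]
    - [[0.054, -0.133, 0], [0, -1, 0], 0]
    - [[0.071, -0.177, 0], [0, -1, 0], 0]
    - [[0.089, -0.222, 0], [0, -1, 0], 0]

```text
time_s: 3.15
ee_pos: [0.4684, -0.0051, 0.1522]
tcp_rot: [0.002, 0.99, 0.138, -0.003]
contact_force: [1.2, -0.1, -0.5]
gripper_width: 0.404
```

Request:
jog_arm:
  motion:
    - [[0.018, -0.044, 0], [0, 0, 0], 0]
    - [[0.036, -0.089, 0], [0, 0, 0], 0]
    - [[0.054, -0.133, 0], [0, 0, 0], 0]
    - [[0.071, -0.177, 0], [0, 0, 0], 0]
    - [[0.089, -0.222, 0], [0, 0, 0], 0]

```text
time_s: 3.65
ee_pos: [0.4923, 0.2339, 0.1499]
tcp_rot: [0.002, 0.99, 0.138, -0.004]
contact_force: [1.5, -1.3, -0.5]
gripper_width: 0.407
```

```bash
cat >> h.py <<'E'
def where(x,y,z,yaw=14.5,off=0.0): # shift+turn (deg) so that the point off along tool x from the TCP is over x,y
    s=r.read_state();T=tcp(s);a=np.radians(yaw);D=np.array([[np.cos(a),np.sin(a),0],[np.sin(a),-np.cos(a),0],[0,0,-1]])
    p=np.array([x,y,z])-off*D[:,0]
    print("t",s["time_s"],s["ee_pos"].round(4),"grip",round(s["gripper_width"],3),"F",s["contact_force"].round(1),"shift",(T[:3,:3].T@(p-T[:3,3])).round(4),"turn",np.degrees(R.from_matrix(T[:3,:3].T@D).as_rotvec()).round(2))
E
python3 -c "
from h import *
where(.496,.276,.026,off=-.006)
s=r.read_state();im=r.capture('wrist');cv2.imwrite('pics/c1.png',im[...,::-1])
for c in HUE:
  for b in blobs(im,c,600,110,45): print(c,b,onz('wrist',b[0],.011,s).round(4))
"
```

```text
t 3.65 [0.4923 0.2339 0.1499] grip 0.407 F [ 1.5 -1.3 -0.5] shift [ 0.0222 -0.0397  0.1235] turn [0.19 0.52 1.36]
blue ([305.9, 167.5], [276, 138, 60, 60, 2742]) [0.5184 0.1865 0.011 ]
blue ([7.4, 236.7], [0, 178, 20, 110, 1461]) [0.3502 0.4863 0.011 ]
yellow ([219.8, 165.1], [190, 136, 60, 59, 2778]) [0.4963 0.2739 0.011 ]
yellow ([257.7, 235.1], [224, 219, 68, 47, 1230]) [0.4293 0.2137 0.011 ]
yellow ([257.3, 293.5], [218, 253, 80, 76, 4820]) [0.3533 0.1926 0.011 ]
red ([218.4, 71.1], [186, 36, 66, 71, 3674]) [0.5839 0.2963 0.011 ]
red ([445.6, 262.9], [430, 250, 42, 37, 657]) [ 0.4547 -0.0091  0.011 ]
red ([478.7, 290.5], [453, 270, 52, 42, 1475]) [ 0.4308 -0.0663  0.011 ]
green ([313.5, 74.6], [282, 39, 65, 71, 3430]) [0.6056 0.2088 0.011 ]
```

View pics/c1.png

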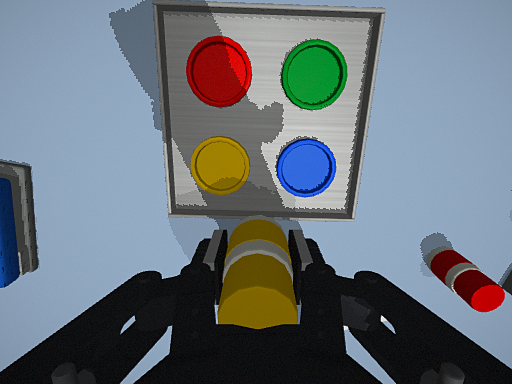

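The wrist view agrees on all four cups to 2 mm: red (219,71), green (314,75), yellow (220,165), blue (306,167). Moving over the yellow cup and down.

Request:
jog_arm:
  motion:
    - [[0.022, -0.04, 0], [0, 0.5, 1.4], 0]
    - [[0.022, -0.04, 0], [0, 0.5, 1.4], 0]
    - [[0.022, -0.04, 0.03], [0, 0.5, 1.4], 0]
    - [[0.022, -0.04, 0.06], [0, 0.5, 1.4], 0]
    - [[0.022, -0.04, 0.085], [0, 0.5, 1.4], 0]

```text
time_s: 4.2
ee_pos: [0.4997, 0.2892, 0.0637]
tcp_rot: [-0.003, 0.991, 0.131, 0.001]
contact_force: [-0.4, 0.6, -0.5]
gripper_width: 0.409
```

```bash
python3 -c "
from h import *
where(.496,.275,.026,off=-.006)"
```

```text
t 4.2 [0.4997 0.2892 0.0637] grip 0.409 F [-0.4  0.6 -0.5] shift [-0.0013  0.0131  0.0376] turn [-0.33 -0.1   0.58]
```

Request:
jog_arm:
  motion:
    - [[-0.001, 0.013, 0], [0, 0, 0.5], 0]
    - [[-0.001, 0.013, 0], [0, 0, 0.5], 0]
    - [[-0.001, 0.013, 0], [0, 0, 0.5], 0]
    - [[-0.001, 0.013, 0.01], [0, 0, 0.5], 0]
    - [[-0.001, 0.013, 0.01], [0, 0, 0.5], 0]

```text
time_s: 4.7
ee_pos: [0.5019, 0.2764, 0.0534]
tcp_rot: [-0.003, 0.992, 0.127, 0.0]
contact_force: [-0.6, -1.5, -0.5]
gripper_width: 0.408
```

```bash
python3 -c "
from h import *
where(.496,.275,.026,off=-.006);print(r.read_state()['joint_velocities'].round(3))"
```

```text
t 4.7 [0.5019 0.2764 0.0534] grip 0.408 F [-0.6 -1.5 -0.5] shift [-0.0001  0.      0.0274] turn [-0.33 -0.08  0.09]
[ 0.    -0.003 -0.003 -0.003 -0.006  0.014  0.007]
```

Request:
jog_arm:
  motion:
    - [[0, 0, 0.01], [0, 0, 0], 0]
    - [[0, 0, 0.018], [0, 0, 0], 0]
    - [[0, 0, 0.024], [0, 0, 0], 0]
    - [[0, 0, 0.027], [0, 0, 0], 0]
    - [[0, 0, 0.027], [0, 0, 0], 0]

```text
time_s: 5.2
ee_pos: [0.5016, 0.2767, 0.026]
tcp_rot: [-0.003, 0.992, 0.127, 0.0]
contact_force: [0.2, -0.5, -0.8]
gripper_width: 0.407
```

Request:
jog_arm:
  motion:
    - [[0, 0, 0.002], [0, 0, 0], 0]
    - [[0, 0, 0.002], [0, 0, 0], 0]

```text
time_s: 5.4
ee_pos: [0.502, 0.2769, 0.0254]
tcp_rot: [-0.003, 0.992, 0.127, 0.0]
contact_force: [-2.7, -2.5, 10.0]
gripper_width: 0.409
```

Contact at 10 N: the bottle is on the cup floor. Opening and rising.

Request:
jog_arm:
  motion:
    - [[0, 0, 0], [0, 0, 0], 0.5]
    - [[0, 0, 0], [0, 0, 0], 0.7]
    - [[0, 0, 0], [0, 0, 0], 0.7]
    - [[0, 0, -0.02], [0, 0, 0], 0.7]
    - [[0, 0, -0.06], [0, 0, 0], 0.7]

```text
time_s: 5.9
ee_pos: [0.4996, 0.2749, 0.0829]
tcp_rot: [-0.001, 0.992, 0.127, -0.003]
contact_force: [0.8, 0.8, -0.1]
gripper_width: 0.7
```

Request:
jog_arm:
  motion:
    - [[0, 0, -0.04], [0, 0, 0], 1]
    - [[0, 0, -0.08], [0, 0, 0], 1]
    - [[0, 0, -0.12], [0, 0, 0], 1]
    - [[0, 0, -0.12], [0, 0, 0], 1]

```text
time_s: 6.3
ee_pos: [0.5035, 0.2771, 0.2089]
tcp_rot: [-0.003, 0.992, 0.127, 0.002]
contact_force: [0.9, 1.3, 1.4]
gripper_width: 1.001
```

```bash
python3 - <<'E'
from h import *
where(.549,-.075,.2);where(.455,-.009,.2)
s=r.read_state();im=r.capture("wrist");cv2.imwrite("pics/w2.png",im[...,::-1])
for b in blobs(im,"yellow",300,110,45): print(b,onz("wrist",b[0],.079,s).round(4))
E
```

```text
t 6.3 [0.5035 0.2771 0.2089] grip 1.001 F [0.9 1.3 1.4] shift [-0.0448  0.3523  0.0065] turn [-0.36 -0.31  0.1 ]
t 6.3 [0.5035 0.2771 0.2089] grip 1.001 F [0.9 1.3 1.4] shift [-0.1191  0.2647  0.0066] turn [-0.36 -0.31  0.1 ]
([258.3, 177.6], [234, 151, 49, 56, 1878]) [0.5093 0.277  0.079 ]
```

View pics/w2.png

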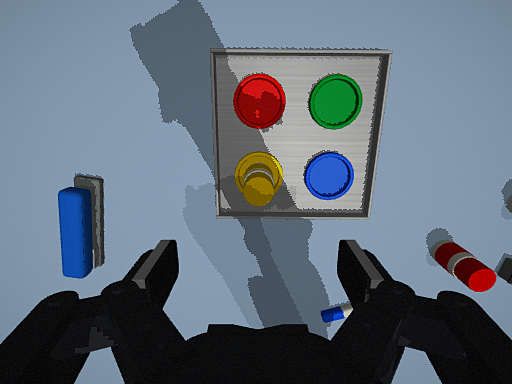

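Yellow stands in its cup (cap at (258,187)). Next is blue.

Request:
jog_arm:
  motion:
    - [[-0.006, 0.044, 0], [0, 0, 0], 1]
    - [[-0.012, 0.088, 0], [0, 0, 0], 1]
    - [[-0.017, 0.132, 0], [0, 0, 0], 1]
    - [[-0.022, 0.176, 0], [0, 0, 0], 1]
    - [[-0.028, 0.22, 0], [0, 0, 0], 1]

```text
time_s: 6.85
ee_pos: [0.5295, 0.0538, 0.2032]
tcp_rot: [-0.002, 0.992, 0.127, -0.001]
contact_force: [0.9, 0.6, -0.0]
gripper_width: 1.0
```

Request:
jog_arm:
  motion:
    - [[-0.006, 0.044, 0], [0, 0, 0], 1]
    - [[-0.012, 0.088, 0], [0, 0, 0], 1]
    - [[-0.017, 0.132, 0], [0, 0, 0], 1]
    - [[-0.017, 0.132, 0], [0, 0, 0], 1]
    - [[-0.017, 0.132, 0], [0, 0, 0], 1]

```text
time_s: 7.35
ee_pos: [0.5452, -0.0794, 0.2008]
tcp_rot: [-0.003, 0.992, 0.126, -0.003]
contact_force: [-0.3, -0.1, 0.5]
gripper_width: 0.998
```

```bash
cat >> h.py <<'E'
def caps(cols,name,z=.067,amin=300):
    s=r.read_state();im=r.capture("wrist");cv2.imwrite(f"pics/{name}.png",im[...,::-1])
    for c in cols:
        for b in blobs(im,c,amin,110,45): print(c,b,onz("wrist",b[0],z,s).round(4))
E
python3 -c "
from h import *
where(.549,-.075,.016);caps(['blue','red','green'],'w3')
s=r.read_state();print(proj('wrist',[.549,-.075,.072],s),proj('wrist',[.652,-.121,.072],s))
"
```

```text
t 7.35 [ 0.5452 -0.0794  0.2008] grip 0.998 F [-0.3 -0.1  0.5] shift [ 0.0057 -0.0021  0.1848] turn [-0.38  0.29 -0.07]
blue ([37.9, 135.7], [9, 110, 59, 53, 2358]) [0.5353 0.1439 0.067 ]
blue ([256.2, 176.9], [241, 160, 32, 35, 875]) [ 0.5489 -0.0778  0.067 ]
blue ([451.2, 207.8], [432, 193, 45, 35, 824]) [ 0.5683 -0.2885  0.067 ]
red ([181.5, 236.7], [163, 222, 33, 35, 679]) [ 0.4612 -0.014   0.067 ]
green ([21.1, 53.9], [0, 22, 49, 63, 2194]) [0.6076 0.1601 0.067 ]
green ([330.8, 84.9], [314, 67, 35, 37, 1019]) [ 0.6529 -0.1236  0.067 ]
[255.31624622 178.04301965] [331.22886171  86.00377769]
```

Request:
jog_arm:
  motion:
    - [[0.005, 0, 0.045], [-0.4, 0.3, 0], 1]
    - [[0.005, 0, 0.09], [-0.4, 0.3, 0], 1]
    - [[0.005, 0, 0.13], [-0.4, 0.3, 0], 1]
    - [[0.005, 0, 0.165], [-0.4, 0.3, 0], 1]
    - [[0.005, 0, 0.165], [-0.4, 0.3, 0], 1]

```text
time_s: 7.9
ee_pos: [0.5444, -0.0726, 0.0313]
tcp_rot: [-0.002, 0.992, 0.129, -0.005]
contact_force: [-1.3, 0.4, -0.6]
gripper_width: 1.006
```

```bash
python3 -c "
from h import *
where(.549,-.077,.018)"
```

```text
t 7.9 [ 0.5444 -0.0726  0.0313] grip 1.006 F [-1.3  0.4 -0.6] shift [0.0034 0.0055 0.0133] turn [-0.29  0.53  0.33]
```

Request:
jog_arm:
  motion:
    - [[0.0035, 0.0055, 0.013], [-0.3, 0.5, 0.3], 1]
    - [[0.0035, 0.0055, 0.013], [-0.3, 0.5, 0.3], 1]
    - [[0.0035, 0.0055, 0.013], [-0.3, 0.5, 0.3], 0.3]
    - [[0.0035, 0.0055, 0.013], [-0.3, 0.5, 0.3], 0]
    - [[0.0035, 0.0055, 0.013], [-0.3, 0.5, 0.3], 0]

```text
time_s: 8.4
ee_pos: [0.55, -0.0769, 0.0196]
tcp_rot: [0.0, 0.992, 0.127, 0.001]
contact_force: [1.0, -0.4, 0.5]
gripper_width: 0.511
```

Request:
jog_arm:
  motion:
    - [[0, 0, 0], [0, 0, 0], 0]
    - [[0, 0, 0], [0, 0, 0], 0]
    - [[0, 0, 0], [0, 0, 0], 0]

```text
time_s: 8.7
ee_pos: [0.5503, -0.0769, 0.0201]
tcp_rot: [0.001, 0.992, 0.127, 0.001]
contact_force: [-1.6, 0.0, 2.6]
gripper_width: 0.407
```

Request:
jog_arm:
  motion:
    - [[0, 0, -0.04], [0, 0, 0], 0]
    - [[0, 0, -0.085], [0, 0, 0], 0]
    - [[0, 0, -0.13], [0, 0, 0], 0]
    - [[0.006, -0.045, -0.13], [0, 0, 0], 0]
    - [[0.012, -0.09, -0.13], [0, 0, 0], 0]

```text
time_s: 9.2
ee_pos: [0.5402, 0.0127, 0.1519]
tcp_rot: [0.001, 0.992, 0.124, 0.003]
contact_force: [0.6, 1.7, -1.8]
gripper_width: 0.406
```

```bash
python3 -c "
from h import *
where(.518,.187,.15)"
```

```text
t 9.2 [0.5402 0.0127 0.1519] grip 0.406 F [ 0.6  1.7 -1.8] shift [ 0.0214 -0.1744  0.0015] turn [ 0.16 -0.35 -0.24]
```

Request:
jog_arm:
  motion:
    - [[0.006, -0.044, 0], [0, 0, 0], 0]
    - [[0.011, -0.088, 0], [0, 0, 0], 0]
    - [[0.016, -0.132, 0], [0.2, -0.3, -0.2], 0]
    - [[0.021, -0.174, 0], [0.2, -0.3, -0.2], 0]
    - [[0.021, -0.174, 0], [0.2, -0.3, -0.2], 0]

```text
time_s: 9.7
ee_pos: [0.5155, 0.1949, 0.152]
tcp_rot: [-0.003, 0.991, 0.131, 0.001]
contact_force: [-0.7, 0.4, -1.0]
gripper_width: 0.407
```

Request:
jog_arm:
  motion:
    - [[0, 0, 0.04], [0, 0, 0], 0]
    - [[0, 0, 0.075], [0, 0, 0], 0]
    - [[0, 0, 0.09], [0, 0, 0], 0]
    - [[0, 0, 0.09], [0, 0, 0], 0]

```text
time_s: 10.1
ee_pos: [0.5138, 0.194, 0.0598]
tcp_rot: [-0.002, 0.991, 0.131, -0.002]
contact_force: [-1.4, 0.2, -1.2]
gripper_width: 0.406
```

```bash
python3 -c "
from h import *
where(.518,.187,.027,off=-.001);print(r.read_state()['joint_velocities'].round(3))"
```

```text
t 10.1 [0.5138 0.194  0.0598] grip 0.406 F [-1.4  0.2 -1.2] shift [0.0034 0.0081 0.0328] turn [-0.3   0.19  0.57]
[ 0.009 -0.043 -0.016 -0.05  -0.012  0.018  0.007]
```

Request:
jog_arm:
  motion:
    - [[0.003, 0.008, 0], [0, 0.2, 0.5], 0]
    - [[0.003, 0.008, 0], [0, 0.2, 0.5], 0]
    - [[0.003, 0.008, 0.012], [0, 0.2, 0.5], 0]
    - [[0.003, 0.008, 0.022], [0, 0.2, 0.5], 0]
    - [[0.003, 0.008, 0.026], [0, 0.2, 0.5], 0]

```text
time_s: 10.6
ee_pos: [0.5177, 0.1869, 0.0325]
tcp_rot: [-0.002, 0.992, 0.127, -0.001]
contact_force: [-0.2, -0.2, -0.6]
gripper_width: 0.409
```

```bash
python3 -c "
from h import *
where(.518,.187,.027,off=-.001)"
```

```text
t 10.6 [0.5177 0.1869 0.0325] grip 0.409 F [-0.2 -0.2 -0.6] shift [ 0.0013 -0.      0.0055] turn [-0.29  0.1   0.07]
```

Request:
jog_arm:
  motion:
    - [[0.001, 0, 0.005], [0, 0, 0], 0]
    - [[0.001, 0, 0.006], [0, 0, 0], 0]
    - [[0.001, 0, 0.006], [0, 0, 0], 0]

```text
time_s: 10.9
ee_pos: [0.5185, 0.1877, 0.0269]
tcp_rot: [-0.002, 0.992, 0.127, -0.001]
contact_force: [-2.3, -0.5, 4.2]
gripper_width: 0.411
```

Request:
jog_arm:
  motion:
    - [[0, 0, 0], [0, 0, 0], 0.5]
    - [[0, 0, 0], [0, 0, 0], 0.65]
    - [[0, 0, 0], [0, 0, 0], 0.65]
    - [[0, 0, -0.02], [0, 0, 0], 0.65]
    - [[0, 0, -0.06], [0, 0, 0], 0.65]

```text
time_s: 11.4
ee_pos: [0.5161, 0.1862, 0.0846]
tcp_rot: [-0.002, 0.992, 0.127, -0.005]
contact_force: [-0.1, -1.2, 0.4]
gripper_width: 0.649
```

Request:
jog_arm:
  motion:
    - [[0, 0, -0.04], [0, 0, 0], 1]
    - [[0, 0, -0.08], [0, 0, 0], 1]
    - [[0, 0, -0.11], [0, 0, 0], 1]
    - [[0, 0, -0.11], [0, 0, 0], 1]

```text
time_s: 11.8
ee_pos: [0.5203, 0.1874, 0.1994]
tcp_rot: [-0.003, 0.992, 0.127, -0.0]
contact_force: [0.3, -0.5, 0.1]
gripper_width: 1.0
```

```bash
python3 -c "
from h import *
where(.455,-.01,.2);caps(['blue','yellow'],'w4',.074)"
```

```text
t 11.8 [0.5203 0.1874 0.1994] grip 1.0 F [ 0.3 -0.5  0.1] shift [-0.1129  0.1745 -0.0016] turn [-0.31 -0.01  0.09]
blue ([257.2, 174.1], [233, 147, 50, 57, 1985]) [0.5298 0.1892 0.074 ]
blue ([7.3, 234.5], [0, 185, 20, 93, 1233]) [0.3961 0.4343 0.074 ]
yellow ([180.7, 174.4], [152, 146, 59, 57, 2225]) [0.5099 0.2637 0.074 ]
```

View pics/w4.png

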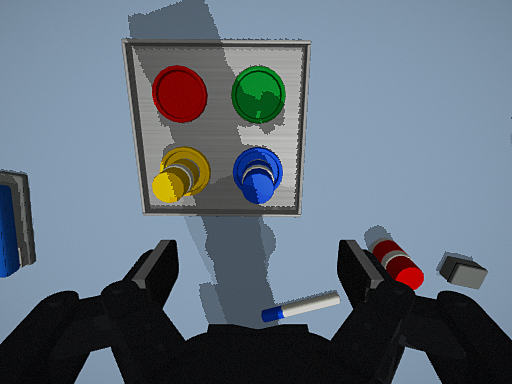

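Blue (258,187) and yellow (172,187) both stand in their cups. Next is red.

Request:
jog_arm:
  motion:
    - [[-0.024, 0.037, 0], [0, 0, 0], 1]
    - [[-0.048, 0.074, 0], [0, 0, 0], 1]
    - [[-0.072, 0.111, 0], [0, 0, 0], 1]
    - [[-0.096, 0.148, 0], [0, 0, 0], 1]
    - [[-0.113, 0.174, 0], [0, 0, 0], 1]

```text
time_s: 12.35
ee_pos: [0.4507, -0.0136, 0.1947]
tcp_rot: [-0.002, 0.992, 0.126, -0.004]
contact_force: [0.9, 0.3, 0.6]
gripper_width: 1.001
```

Request:
jog_arm:
  motion:
    - [[0, 0, 0], [0, 0, 0], 1]
    - [[0, 0, 0], [0, 0, 0], 1]

```text
time_s: 12.55
ee_pos: [0.4495, -0.0144, 0.1933]
tcp_rot: [-0.002, 0.992, 0.124, -0.006]
contact_force: [-0.5, 0.2, 0.2]
gripper_width: 0.999
```

```bash
python3 -c "
from h import *
where(.455,-.01,.03);caps(['red'],'w5');print(proj('wrist',[.455,-.01,.072],r.read_state()))"
```

```text
t 12.55 [ 0.4495 -0.0144  0.1933] grip 0.999 F [-0.5  0.2  0.2] shift [ 0.0082 -0.002   0.1633] turn [-0.32  0.63 -0.2 ]
red ([254.1, 175.6], [238, 158, 33, 36, 917]) [ 0.4552 -0.0103  0.067 ]
[254.88875153 177.97560743]
```

Request:
jog_arm:
  motion:
    - [[0.006, -0.002, 0.045], [-0.3, 0.6, 0], 1]
    - [[0.006, -0.002, 0.09], [-0.3, 0.6, 0], 1]
    - [[0.006, -0.002, 0.13], [-0.3, 0.6, 0], 1]
    - [[0.006, -0.002, 0.16], [-0.3, 0.6, 0], 1]
    - [[0.006, -0.002, 0.16], [-0.3, 0.6, 0], 1]

```text
time_s: 13.1
ee_pos: [0.4502, -0.0071, 0.03]
tcp_rot: [-0.002, 0.992, 0.128, -0.004]
contact_force: [-1.1, -0.1, -0.6]
gripper_width: 0.998
```

```bash
python3 -c "
from h import *
where(.455,-.01,.018)"
```

```text
t 13.1 [ 0.4502 -0.0071  0.03  ] grip 0.998 F [-1.1 -0.1 -0.6] shift [0.004  0.0041 0.0119] turn [-0.27  0.45  0.15]
```

Request:
jog_arm:
  motion:
    - [[0.004, 0.004, 0.011], [-0.3, 0.4, 0.1], 1]
    - [[0.004, 0.004, 0.011], [-0.3, 0.4, 0.1], 1]
    - [[0.004, 0.004, 0.011], [-0.3, 0.4, 0.1], 0.3]
    - [[0.004, 0.004, 0.011], [-0.3, 0.4, 0.1], 0]
    - [[0.004, 0.004, 0.011], [-0.3, 0.4, 0.1], 0]

```text
time_s: 13.6
ee_pos: [0.4558, -0.0098, 0.02]
tcp_rot: [0.001, 0.992, 0.127, 0.001]
contact_force: [0.3, -0.4, 0.1]
gripper_width: 0.514
```

Request:
jog_arm:
  motion:
    - [[0, 0, 0], [0, 0, 0], 0]
    - [[0, 0, 0], [0, 0, 0], 0]
    - [[0, 0, 0], [0, 0, 0], 0]

```text
time_s: 13.9
ee_pos: [0.4561, -0.0098, 0.0204]
tcp_rot: [0.001, 0.992, 0.127, 0.001]
contact_force: [-0.8, -0.2, 2.6]
gripper_width: 0.405
```

Request:
jog_arm:
  motion:
    - [[0, 0, -0.04], [0, 0, 0], 0]
    - [[0, 0, -0.085], [0, 0, 0], 0]
    - [[0, 0, -0.13], [0, 0, 0], 0]
    - [[0, 0, -0.15], [0, 0, 0], 0]
    - [[0, 0, -0.15], [0, 0, 0], 0]

```text
time_s: 14.4
ee_pos: [0.4582, -0.0097, 0.1736]
tcp_rot: [0.001, 0.992, 0.126, 0.004]
contact_force: [-0.3, -0.4, -0.8]
gripper_width: 0.407
```

```bash
python3 -c "
from h import *
where(.584,.297,.17)"
```

```text
t 14.4 [ 0.4582 -0.0097  0.1736] grip 0.407 F [-0.3 -0.4 -0.8] shift [ 0.1987 -0.2653  0.0042] turn [ 0.23 -0.49  0.03]
```

Request:
jog_arm:
  motion:
    - [[0.028, -0.038, 0], [0, 0, 0], 0]
    - [[0.056, -0.076, 0], [0, 0, 0], 0]
    - [[0.084, -0.114, 0], [0, 0, 0], 0]
    - [[0.112, -0.15, 0], [0, 0, 0], 0]
    - [[0.14, -0.187, 0], [0, -0.5, 0], 0]

```text
time_s: 14.9
ee_pos: [0.5462, 0.2074, 0.1721]
tcp_rot: [0.003, 0.992, 0.126, -0.001]
contact_force: [0.2, -0.3, -0.7]
gripper_width: 0.409
```

Request:
jog_arm:
  motion:
    - [[0.028, -0.038, 0], [0, 0, 0], 0]
    - [[0.056, -0.074, 0], [0, 0, 0], 0]
    - [[0.056, -0.074, 0], [0, 0, 0], 0]
    - [[0.056, -0.074, 0], [0, 0, 0], 0]

```text
time_s: 15.3
ee_pos: [0.5805, 0.294, 0.169]
tcp_rot: [0.003, 0.992, 0.128, -0.003]
contact_force: [0.2, -0.5, -0.8]
gripper_width: 0.409
```

```bash
python3 -c "
from h import *
where(.584,.297,.065)"
```

```text
t 15.3 [0.5805 0.294  0.169 ] grip 0.409 F [ 0.2 -0.5 -0.8] shift [ 0.005  -0.0026  0.104 ] turn [0.28 0.43 0.17]
```

Request:
jog_arm:
  motion:
    - [[0.005, -0.002, 0.03], [0.3, 0.4, 0.2], 0]
    - [[0.005, -0.002, 0.065], [0.3, 0.4, 0.2], 0]
    - [[0.005, -0.002, 0.1], [0.3, 0.4, 0.2], 0]
    - [[0.005, -0.002, 0.1], [0.3, 0.4, 0.2], 0]
    - [[0.005, -0.002, 0.1], [0.3, 0.4, 0.2], 0]

```text
time_s: 15.8
ee_pos: [0.5839, 0.2947, 0.0687]
tcp_rot: [0.001, 0.992, 0.125, -0.001]
contact_force: [-0.1, 0.6, 0.1]
gripper_width: 0.408
```

```bash
python3 -c "
from h import *
where(.584,.297,.0275,off=-.001)"
```

```text
t 15.8 [0.5839 0.2947 0.0687] grip 0.408 F [-0.1  0.6  0.1] shift [ 0.0018 -0.0022  0.0412] turn [ 0.05  0.14 -0.11]
```

Request:
jog_arm:
  motion:
    - [[0.002, -0.002, 0.015], [0, 0, 0], 0]
    - [[0.002, -0.002, 0.028], [0, 0, 0], 0]
    - [[0.002, -0.002, 0.037], [0, 0, 0], 0]
    - [[0.002, -0.002, 0.037], [0, 0, 0], 0]

```text
time_s: 16.2
ee_pos: [0.5842, 0.2963, 0.03]
tcp_rot: [0.001, 0.992, 0.125, -0.003]
contact_force: [0.1, 0.1, -0.1]
gripper_width: 0.407
```

```bash
python3 -c "
from h import *
where(.584,.297,.0265,off=-.001)"
```

```text
t 16.2 [0.5842 0.2963 0.03  ] grip 0.407 F [ 0.1  0.1 -0.1] shift [ 0.001  -0.0007  0.0035] turn [ 0.1  0.3 -0.1]
```

Request:
jog_arm:
  motion:
    - [[0.001, -0.001, 0.003], [0, 0.3, 0], 0]
    - [[0.001, -0.001, 0.004], [0, 0.3, 0], 0]
    - [[0.001, -0.001, 0.004], [0, 0.3, 0], 0]

```text
time_s: 16.5
ee_pos: [0.5855, 0.2979, 0.0274]
tcp_rot: [0.001, 0.992, 0.125, 0.001]
contact_force: [-1.6, -1.5, 4.8]
gripper_width: 0.407
```

Contact with the floor. Releasing.

Request:
jog_arm:
  motion:
    - [[0, 0, 0], [0, 0, 0], 0.5]
    - [[0, 0, 0], [0, 0, 0], 0.65]
    - [[0, 0, 0], [0, 0, 0], 0.65]
    - [[0, 0, -0.02], [0, 0, 0], 0.65]
    - [[0, 0, -0.06], [0, 0, 0], 0.65]

```text
time_s: 17.0
ee_pos: [0.5829, 0.2962, 0.0844]
tcp_rot: [0.002, 0.992, 0.125, -0.003]
contact_force: [0.8, -0.1, -0.2]
gripper_width: 0.652
```

Request:
jog_arm:
  motion:
    - [[0, 0, -0.04], [0, 0, 0], 1]
    - [[0, 0, -0.08], [0, 0, 0], 1]
    - [[0, 0, -0.11], [0, 0, 0], 1]
    - [[0, 0, -0.11], [0, 0, 0], 1]

```text
time_s: 17.4
ee_pos: [0.586, 0.299, 0.2]
tcp_rot: [0.0, 0.992, 0.125, 0.002]
contact_force: [-0.0, 0.7, 0.0]
gripper_width: 0.999
```

```bash
python3 -c "
from h import *
where(.653,-.123,.2);caps(['red'],'w6',.074)"
```

```text
t 17.4 [0.586 0.299 0.2  ] grip 0.999 F [-0.   0.7  0. ] shift [-4.010e-02  4.254e-01  4.000e-04] turn [ 0.07 -0.2  -0.1 ]
red ([258.0, 174.6], [233, 148, 51, 55, 1920]) [0.5957 0.2992 0.074 ]
```

View pics/w6.png

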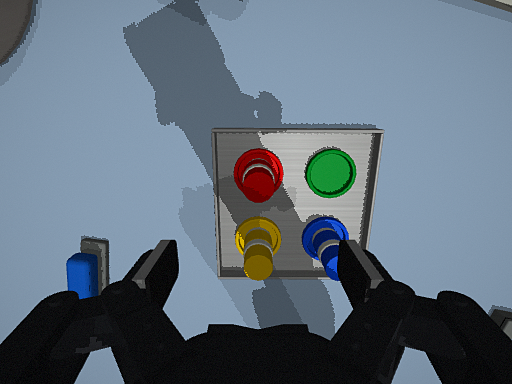

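Red (258,185), yellow (258,262) and blue (330,262) all stand in their cups. Last is green.

Request:
jog_arm:
  motion:
    - [[-0.005, 0.046, 0], [0, 0, 0], 1]
    - [[-0.009, 0.092, 0], [0, 0, 0], 1]
    - [[-0.013, 0.138, 0], [0, 0, 0], 1]
    - [[-0.017, 0.184, 0], [0, 0, 0], 1]
    - [[-0.021, 0.23, 0], [0, 0, 0], 1]

```text
time_s: 17.95
ee_pos: [0.6207, 0.0677, 0.196]
tcp_rot: [0.001, 0.992, 0.125, -0.002]
contact_force: [1.1, 0.3, 0.3]
gripper_width: 0.998
```

Request:
jog_arm:
  motion:
    - [[-0.005, 0.046, 0], [0, 0, 0], 1]
    - [[-0.009, 0.092, 0], [0, 0, 0], 1]
    - [[-0.014, 0.138, 0], [0, 0, 0], 1]
    - [[-0.019, 0.184, 0], [0, 0, 0], 1]
    - [[-0.019, 0.184, 0], [0, 0, 0], 1]

```text
time_s: 18.45
ee_pos: [0.6467, -0.1265, 0.194]
tcp_rot: [0.004, 0.993, 0.119, -0.004]
contact_force: [-1.0, -0.6, 0.0]
gripper_width: 1.0
```

```bash
python3 -c "
from h import *
where(.653,-.123,.03);caps(['green'],'w7');print(proj('wrist',[.653,-.123,.072],r.read_state()))"
```

```text
t 18.45 [ 0.6467 -0.1265  0.194 ] grip 1.0 F [-1.  -0.6  0. ] shift [ 0.0083 -0.0032  0.1639] turn [ 0.42  0.5  -0.83]
green ([252.7, 176.9], [237, 162, 33, 31, 791]) [ 0.6513 -0.123   0.067 ]
[258.77341191 177.94459489]
```

Request:
jog_arm:
  motion:
    - [[0.006, -0.003, 0.045], [0.4, 0.5, -0.8], 1]
    - [[0.006, -0.003, 0.09], [0.4, 0.5, -0.8], 1]
    - [[0.006, -0.003, 0.125], [0.4, 0.5, -0.8], 1]
    - [[0.006, -0.003, 0.125], [0.4, 0.5, -0.8], 1]

```text
time_s: 18.9
ee_pos: [0.6454, -0.1153, 0.0623]
tcp_rot: [-0.004, 0.992, 0.129, -0.006]
contact_force: [-0.0, 0.1, -1.3]
gripper_width: 1.004
```

```bash
python3 -c "
from h import *
where(.652,-.123,.03);caps(['green'],'w8');print(proj('wrist',[.652,-.123,.068],r.read_state()))"
```

```text
t 18.9 [ 0.6454 -0.1153  0.0623] grip 1.004 F [-0.   0.1 -1.3] shift [0.0048 0.0095 0.0321] turn [-0.56  0.65  0.36]
green ([269.5, 188.4], [247, 180, 50, 30, 377]) [ 0.6797 -0.1144  0.067 ]
green ([271.1, 234.9], [242, 199, 60, 69, 3025]) [ 0.654  -0.1225  0.067 ]
[268.92142895 240.30369347]
```

Request:
jog_arm:
  motion:
    - [[0.006, 0.008, 0], [-0.5, 0.6, 0.3], 1]
    - [[0.006, 0.008, 0], [-0.5, 0.6, 0.3], 1]
    - [[0.006, 0.008, 0.02], [-0.5, 0.6, 0.3], 1]
    - [[0.006, 0.008, 0.04], [-0.5, 0.6, 0.3], 1]
    - [[0.006, 0.008, 0.043], [-0.5, 0.6, 0.3], 1]

```text
time_s: 19.45
ee_pos: [0.6552, -0.1217, 0.0224]
tcp_rot: [0.0, 0.992, 0.127, 0.002]
contact_force: [-0.8, -0.3, -0.9]
gripper_width: 1.0
```

```bash
python3 -c "
from h import *
where(.653,-.123,.019)"
```

```text
t 19.45 [ 0.6552 -0.1217  0.0224] grip 1.0 F [-0.8 -0.3 -0.9] shift [-0.0025  0.0007  0.0034] turn [ 0.06 -0.22  0.04]
```

Request:
jog_arm:
  motion:
    - [[-0.002, 0, 0.003], [0, 0, 0], 0.5]
    - [[-0.002, 0, 0.003], [0, 0, 0], 0.2]
    - [[-0.002, 0, 0.003], [0, 0, 0], 0]
    - [[-0.002, 0, 0.003], [0, 0, 0], 0]
    - [[-0.002, 0, 0.003], [0, 0, 0], 0]

```text
time_s: 19.95
ee_pos: [0.6545, -0.1222, 0.0208]
tcp_rot: [0.001, 0.992, 0.126, 0.003]
contact_force: [-0.2, -0.6, 4.8]
gripper_width: 0.406
```

Request:
jog_arm:
  motion:
    - [[0, 0, 0], [0, 0, 0], 0]
    - [[0, 0, 0], [0, 0, 0], 0]

```text
time_s: 20.15
ee_pos: [0.6545, -0.1222, 0.0209]
tcp_rot: [0.001, 0.992, 0.126, 0.003]
contact_force: [-0.2, 0.9, 3.4]
gripper_width: 0.406
```

Request:
jog_arm:
  motion:
    - [[0, 0, -0.04], [0, 0, 0], 0]
    - [[0, 0, -0.085], [0, 0, 0], 0]
    - [[0, 0, -0.13], [0, 0, 0], 0]
    - [[0, 0, -0.15], [0, 0, 0], 0]
    - [[0, 0, -0.15], [0, 0, 0], 0]

```text
time_s: 20.65
ee_pos: [0.6559, -0.1223, 0.1749]
tcp_rot: [0.002, 0.992, 0.126, 0.007]
contact_force: [-0.1, -0.2, -1.2]
gripper_width: 0.411
```

```bash
python3 -c "
from h import *
where(.605,.2095,.17)"
```

```text
t 20.65 [ 0.6559 -0.1223  0.1749] grip 0.411 F [-0.1 -0.2 -1.2] shift [ 0.0339 -0.3339  0.0036] turn [ 0.29 -0.74  0.02]
```

Request:
jog_arm:
  motion:
    - [[0.005, -0.046, 0], [0, -0.3, 0], 0]
    - [[0.01, -0.092, 0], [0, -0.7, 0], 0]
    - [[0.014, -0.138, 0], [0, -0.7, 0], 0]
    - [[0.019, -0.184, 0], [0, -0.7, 0], 0]
    - [[0.023, -0.23, 0], [0, -0.7, 0], 0]

```text
time_s: 21.15
ee_pos: [0.6188, 0.1075, 0.1718]
tcp_rot: [0.003, 0.992, 0.126, -0.001]
contact_force: [1.0, 0.1, 0.6]
gripper_width: 0.41
```

Request:
jog_arm:
  motion:
    - [[0.005, -0.046, 0], [0, 0, 0], 0]
    - [[0.01, -0.09, 0], [0, 0, 0], 0]
    - [[0.01, -0.098, 0], [0, 0, 0], 0]
    - [[0.01, -0.098, 0], [0, 0, 0], 0]

```text
time_s: 21.55
ee_pos: [0.6018, 0.2074, 0.1694]
tcp_rot: [0.002, 0.992, 0.129, -0.003]
contact_force: [0.2, -0.2, -0.7]
gripper_width: 0.406
```

```bash
python3 -c "
from h import *
where(.605,.2095,.065,off=-.001)"
```

```text
t 21.55 [0.6018 0.2074 0.1694] grip 0.406 F [ 0.2 -0.2 -0.7] shift [ 0.0053 -0.0016  0.1043] turn [0.23 0.34 0.32]
```

Request:
jog_arm:
  motion:
    - [[0.005, -0.001, 0.03], [0.2, 0.3, 0.3], 0]
    - [[0.005, -0.001, 0.065], [0.2, 0.3, 0.3], 0]
    - [[0.005, -0.001, 0.1], [0.2, 0.3, 0.3], 0]
    - [[0.005, -0.001, 0.1], [0.2, 0.3, 0.3], 0]
    - [[0.005, -0.001, 0.1], [0.2, 0.3, 0.3], 0]

```text
time_s: 22.05
ee_pos: [0.6059, 0.2069, 0.0686]
tcp_rot: [0.001, 0.992, 0.125, -0.001]
contact_force: [0.8, 0.1, -0.6]
gripper_width: 0.411
```

```bash
python3 -c "
from h import *
where(.605,.2095,.028,off=-.001)"
```

```text
t 22.05 [0.6059 0.2069 0.0686] grip 0.411 F [ 0.8  0.1 -0.6] shift [ 0.0009 -0.0028  0.0406] turn [ 0.09  0.16 -0.11]
```

Request:
jog_arm:
  motion:
    - [[0.001, -0.003, 0.015], [0, 0, 0], 0]
    - [[0.001, -0.003, 0.028], [0, 0, 0], 0]
    - [[0.001, -0.003, 0.037], [0, 0, 0], 0]
    - [[0.001, -0.003, 0.037], [0, 0, 0], 0]

```text
time_s: 22.45
ee_pos: [0.6049, 0.2094, 0.03]
tcp_rot: [0.001, 0.992, 0.125, -0.003]
contact_force: [-0.6, -0.5, -0.6]
gripper_width: 0.406
```

```bash
python3 -c "
from h import *
where(.605,.2095,.027,off=-.001)"
```

```text
t 22.45 [0.6049 0.2094 0.03  ] grip 0.406 F [-0.6 -0.5 -0.6] shift [ 0.0011 -0.0001  0.003 ] turn [ 0.11  0.33 -0.1 ]
```

Request:
jog_arm:
  motion:
    - [[0.001, 0, 0.003], [0, 0.3, 0], 0]
    - [[0.001, 0, 0.004], [0, 0.3, 0], 0]
    - [[0.001, 0, 0.004], [0, 0.3, 0], 0]

```text
time_s: 22.75
ee_pos: [0.6064, 0.2101, 0.0278]
tcp_rot: [0.001, 0.992, 0.125, 0.001]
contact_force: [-2.9, -0.6, 7.5]
gripper_width: 0.406
```

Request:
jog_arm:
  motion:
    - [[0, 0, 0], [0, 0, 0], 0.5]
    - [[0, 0, 0], [0, 0, 0], 0.65]
    - [[0, 0, 0], [0, 0, 0], 0.65]
    - [[0, 0, -0.02], [0, 0, 0], 0.65]
    - [[0, 0, -0.06], [0, 0, 0], 0.65]

```text
time_s: 23.25
ee_pos: [0.6037, 0.2088, 0.0849]
tcp_rot: [0.002, 0.992, 0.125, -0.003]
contact_force: [0.4, -0.4, 0.2]
gripper_width: 0.651
```

Request:
jog_arm:
  motion:
    - [[0, 0, -0.04], [0, 0, 0], 1]
    - [[0, 0, -0.08], [0, 0, 0], 1]
    - [[-0.02, 0, -0.12], [0, 0, 0], 1]
    - [[-0.06, 0, -0.15], [0, 0, 0], 1]
    - [[-0.1, 0, -0.17], [0, 0, 0], 1]

```text
time_s: 23.75
ee_pos: [0.5077, 0.1852, 0.2578]
tcp_rot: [0.001, 0.992, 0.125, -0.002]
contact_force: [0.1, -1.2, 0.6]
gripper_width: 0.997
```

Request:
jog_arm:
  motion:
    - [[-0.03, 0.045, 0], [0, 0, 0], 1]
    - [[-0.05, 0.09, 0], [0, 0, 0], 1]
    - [[-0.05, 0.135, 0], [0, 0, 0], 1]
    - [[-0.05, 0.18, 0], [0, 0, 0], 1]
    - [[-0.05, 0.18, 0], [0, 0, 0], 1]

```text
time_s: 24.25
ee_pos: [0.5047, -0.0097, 0.2581]
tcp_rot: [0.003, 0.993, 0.12, -0.002]
contact_force: [-0.0, 0.1, -0.1]
gripper_width: 1.0
```

```bash
python3 - <<'E'
from h import *
for n in("top","scene"): cv2.imwrite(f"pics/{n}1.png",r.capture(n)[...,::-1])
a,b=cv2.imread("pics/top1.png"),cv2.imread("pics/scene1.png")
C=dict(blue=(.518,.187),yellow=(.496,.275),red=(.584,.297),green=(.605,.2095))
for c,(x,y) in C.items(): print(c,"cap expected at top",proj("top",[x,y,.079]).round(0),"scene",proj("scene",[x,y,.079]).round(0))
cr=lambda im,x0,x1,y0,y1:cv2.resize(im[y0:y1,x0:x1],(400,400),interpolation=cv2.INTER_CUBIC)
cv2.imwrite("pics/end.png",np.hstack([cr(a,75,205,130,260),cr(b,255,395,210,350)]))
for n in("top","scene"):
    d=cv2.absdiff(cv2.imread(f"pics/{n}0.png"),cv2.imread(f"pics/{n}1.png")).max(2)
    for nm,P in dict(vblue=(.567,-.292,.06),vred=(.452,-.37,.06),y2=(.40,-.446,.06),y3=(.548,-.376,.06),y4=(.654,-.275,.06)).items():
        u,v=proj(n,P).astype(int);print(n,nm,(u,v),"mean diff",d[v-9:v+9,u-9:u+9].mean().round(1))
print(r.read_state()["contact_force"].round(1),r.read_state()["time_s"])
E
```

```text
blue cap expected at top [149. 204.] scene [324. 246.]
yellow cap expected at top [112. 212.] scene [355. 272.]
red cap expected at top [106. 177.] scene [329. 298.]
green cap expected at top [142. 169.] scene [299. 270.]
top vblue (np.int64(342), np.int64(189)) mean diff 7.4
top vred (np.int64(375), np.int64(235)) mean diff 7.1
top y2 (np.int64(407), np.int64(257)) mean diff 9.0
top y3 (np.int64(376), np.int64(197)) mean diff 8.7
top y4 (np.int64(335), np.int64(155)) mean diff 8.9
scene vblue (np.int64(220), np.int64(137)) mean diff 5.9
scene vred (np.int64(242), np.int64(111)) mean diff 6.1
scene y2 (np.int64(245), np.int64(94)) mean diff 9.1
scene y3 (np.int64(215), np.int64(119)) mean diff 7.2
scene y4 (np.int64(197), np.int64(150)) mean diff 7.1
[ 0.5  1.  -0.3] 24.35
```

View pics/end.png

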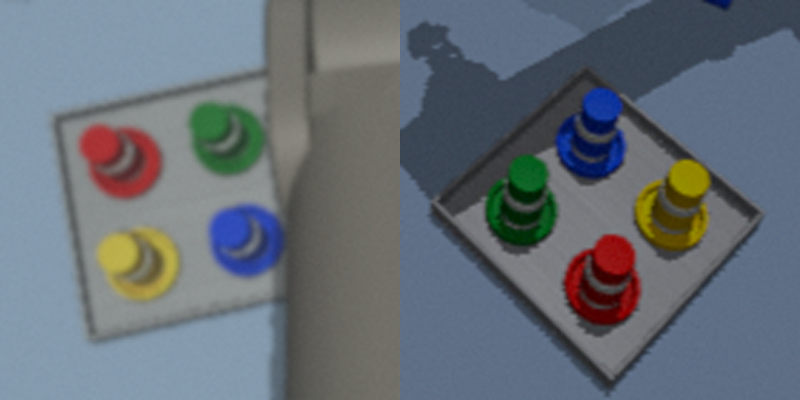

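View pics/scene1.png

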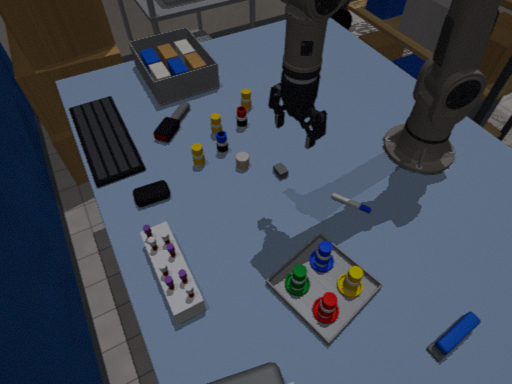

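All four bottles stand upright in their own cups (scene: blue (322,250), yellow (354,276), red (327,302), green (298,275)). The dotted blue (222,141) and dotted red (241,117) and the other yellows have not moved. The arm is clear.

```bash
python3 -c "
from workcell import r
print(r.job_done())"
```

```text
the job is handed in; nothing more can be done
None
```

The blue, yellow, red and green bottles now stand upright in the cups of their own cap colours, and I handed the job in at about 24 s. For yellow I took the bottle nearest the base.

- **Placing:** the last top and scene pictures show all four bottles upright in their matching cups. I found the cup and bottle positions with the top and scene cameras. The wrist camera agreed with them to about 2 mm, and each bottle touched its cup floor at 4–10 N before release.
- **Left alone:** the two dotted bottles and the three other yellow ones are at their original pixels. The differences between the first and last pictures there were small and about the same for all five.
- **At hand-in:** the gripper was open and clear of everything, and the force reading was about 1 N, the same as in free motion.
- **Disagreements:** one wrist reading of the green bottle was about 3 mm off, so I measured it again before gripping. The yellow bottle was gripped about 6 mm off-centre, and I allowed for that when placing it. No other check failed.

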